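Seat the dust caps of a linear rail and feel along it

TASK

The three black dust caps in the top of the linear rail on this printer axis still stand proud. With the fingertips gently push all three down flush with the rail, lift clear, then run the fingertips along the rail top in one light stroke, staying in touch with it from the cap nearest the carriage to the cap at the free end, to feel that nothing sticks up. Do not pick up or shift the axis, the carriage or the other things on the bench, and finish with the fingers clear.

Things in the scene. Friction and masses are not known exactly. Their poses are not given: they have to be found in the camera images.
- axis: Printer axis lying loose on the bench, 3 kg: aluminium T-slot profile 80 mm wide, 40 high, 360 long, steel linear rail on its top. Origin: on the bench straight below the middle cap. z up; y along the rail towards the carriage end, x across it. Cap centres on the rail's centre line (x = 0) at y = +60 mm (cap1), 0 (cap2), -60 mm (cap3). Profile from y = -115 to +245 mm.
- rail_end (a point): Middle of the top edge of the rail's free end, at y = -80 mm of the axis. The rail is 23 mm wide, 22 mm high, 280 mm long (y = -80 to +200 mm); its flat top is 62 mm above the bench. Beyond this end nothing is higher than 45 mm. The rail is rigid: approach slowly, a few tenths of a millimetre make several newtons.
- motor (a point): Top of the stepper motor's pulley at the carriage end, y = +272 mm of the axis, 69 mm above the bench; the motor is 42 mm square, out to y = +297 mm. Between it and the carriage a bumper bracket, 74 mm high, at y = 204 to 230 mm.
- cap1_top (a point): Centre of the top face of cap1, the cap nearest the carriage: a round black plastic cap, 11 mm across, in a counterbore in the rail top; 2.5 to 4 mm proud at the start. It gives straight down under about 5 N and stays where it is left, with no spring.
- cap2_top (a point): Same for cap2, the middle cap, 60 mm on.
- cap3_top (a point): Same for cap3, the cap at the free end, 60 mm further, 20 mm from the rail's end.
- cap1 (a joint): How far cap1 has been pressed in, m: at the start 0 to 0.0015; 0.004 is exactly flush (0.0044 the bottom of travel).
- cap2 (a joint): Same for cap2.
- cap3 (a joint): Same for cap3.
- carriage (a joint): Position of the carriage along the rail, m: 0 to 0.004 at the start, growing towards the caps. A steel block 48 mm wide, 84 long, its top 80 mm above the bench (18 over the rail top), its centre at y = +154 mm of the axis at 0; its near face is 48 to 52 mm from the centre of cap1. A push of about 2 N slides it; leave it where it is.
- duct: Bystander: pink printed air duct with four vanes, 110 x 96 x 38 mm, loose, origin under the vaned mouth.
- grease: Bystander: small closed grease jar, 52 mm across, 55 mm high, loose, origin under its centre.
- tray: Bystander: clear shallow tray with spare caps, 75 x 105 x 22 mm, loose, origin under its centre.
- mallet: Bystander: rubber mallet lying flat, 240 mm long, loose.

How it is judged (in metres and radians):
On the way, in this order (a step that is already met when the one before it is completed fails the run):
1. all three caps are pressed flush (each under 1 mm proud) (value of joint each of cap1, cap2, cap3 above 0.003 m).
2. the fingertips are lifted off the rail, by some 5 mm or more (contact force between the fingers and axis below 0.05 N and z of the grasp point in the frame of axis above 0.084 m), for 0.1 s.
3. stroke: the fingertips lightly (0.2 to 20 N) touch the rail at the cap nearest the carriage (y of the grasp point in the frame of axis between 0.0495 and 0.075 m and x of the grasp point in the frame of axis between -0.016 and 0.016 m and contact force between the fingers and axis between 0.2 and 20 N), for 0.03 s.
4. stroke: the fingertips lightly (0.2 to 20 N) touch the rail 41 mm before the middle cap (y of the grasp point in the frame of axis between 0.0335 and 0.0485 m and x of the grasp point in the frame of axis between -0.016 and 0.016 m and contact force between the fingers and axis between 0.2 and 20 N), for 0.03 s.
5. stroke: the fingertips lightly (0.2 to 20 N) touch the rail 25 mm before the middle cap (y of the grasp point in the frame of axis between 0.0171 and 0.0321 m and x of the grasp point in the frame of axis between -0.016 and 0.016 m and contact force between the fingers and axis between 0.2 and 20 N), for 0.03 s.
6. stroke: the fingertips lightly (0.2 to 20 N) touch the rail 8 mm before the middle cap (y of the grasp point in the frame of axis between 0.0007 and 0.0157 m and x of the grasp point in the frame of axis between -0.016 and 0.016 m and contact force between the fingers and axis between 0.2 and 20 N), for 0.03 s.
7. stroke: the fingertips lightly (0.2 to 20 N) touch the rail 8 mm past the middle cap (y of the grasp point in the frame of axis between -0.0157 and -0.0007 m and x of the grasp point in the frame of axis between -0.016 and 0.016 m and contact force between the fingers and axis between 0.2 and 20 N), for 0.03 s.
8. stroke: the fingertips lightly (0.2 to 20 N) touch the rail 25 mm past the middle cap (y of the grasp point in the frame of axis between -0.0321 and -0.0171 m and x of the grasp point in the frame of axis between -0.016 and 0.016 m and contact force between the fingers and axis between 0.2 and 20 N), for 0.03 s.
9. stroke: the fingertips lightly (0.2 to 20 N) touch the rail 41 mm past the middle cap (y of the grasp point in the frame of axis between -0.0485 and -0.0335 m and x of the grasp point in the frame of axis between -0.016 and 0.016 m and contact force between the fingers and axis between 0.2 and 20 N), for 0.03 s.
10. stroke: the fingertips lightly (0.2 to 20 N) touch the rail at the cap at the free end (y of the grasp point in the frame of axis between -0.08 and -0.0495 m and x of the grasp point in the frame of axis between -0.016 and 0.016 m and contact force between the fingers and axis between 0.2 and 20 N), for 0.03 s.
At the end, for the whole second after the job is handed in: All three caps stand less than 1 mm proud of the rail; the axis lies flat within 12 mm of where it was, at rest; the carriage joint reads under 12 mm; every bystander is within 15 mm of where it was (all of step 1 and distance of axis from where it was at the start of the episode below 0.012 m and angle between axis's own z axis and vertical below 0.03 rad and linear speed of axis below 0.02 m/s and value of joint carriage below 0.012 m and distance of each of duct, grease, tray, mallet from where it was at the start of the episode below 0.015 m); the robot touches nothing.
It fails at once if the axis is shoved or lifted more than 12 mm, or tipped (distance of axis from where it was at the start of the episode above 0.012 m or angle between axis's own z axis and vertical above 0.08 rad).
It fails at once if the carriage is pushed along the rail (its joint passes 12 mm) (value of joint carriage above 0.012 m).
It fails at once if the fingers bear on the axis with more than 60 N (contact force between the fingers and axis above 60 N).
It fails at once if the pink duct, the grease jar, the tray of spare caps, the mallet: one of them is moved more than 15 mm or lifted (distance of any of duct, grease, tray, mallet from where it was at the start of the episode above 0.015 m).
It also fails if it takes over 64 s, if anything falls off the work surface, if the arm or the gripper's body presses on something with over 40 N, if the wrist force passes 120 N, or if a joint passes its speed limit or range.

ROBOT

A 7-joint arm with a two-finger parallel gripper is mounted at the origin on the work surface. World frame = base frame: x ahead of the robot, y to its left, z up, the work surface at z = 0. Lengths are in mm, angles in rad, forces in N, time in s.
With the tool pointing down it reaches from about 400 to 875 mm from the base axis. Payload 19.3 kg.
Tool frame: the origin (TCP) lies at the very end of the fingers, on their centre line; the grasp point (between the pads) lies 19 mm behind it (grip_point_offset is the z of the grasp point in the tool frame, in mm); z points along the fingers, y is the line along which they close (so a half turn about z gives the same grasp; the last joint's range is limited). The gripper opens to 85 mm and grips with 20 to 120 N. Pads are 22 mm wide; open, the fingers measure 114 mm over their backs; the gripper's body (76 mm by 85 mm) begins 54 mm behind the grasp point. The pads swing forward as they close: fully open they stand 13 mm farther back than shut.
Start: joints at [1.276, 0.521, -0.036, 1.599, 0.021, 1.021, -0.113], TCP at [139.292, -609.272, 231.291] pointing down, gripper open.
Joint ranges: [-2.91, 2.91], [-0.3, 2.13], [-1.5, 1.42], [0.17, 2.43], [-1.26, 4.41], [0.16, 1.93], [-2.52, 2.52]. Speed limits (rad/s): [1.89, 1.89, 2.39, 2.39, 3.01, 3.01, 3.01].

INTERFACE

Orientations are given as a 3x3 rotation matrix whose columns are the frame's x, y, z axes.
In Python, from workcell import movep, movel, goto_joints, open_gripper, clamp, wait, inverse_kinematics, read_state, camera, PlanningError, finish_job, grip_point_offset gives the robot as it stands. Calls block until the motion is done:
- movep(position, orientation): joint-space move of the TCP to a pose.
- movel(position, frame=None, max_speed=150, guard=None): straight line of the TCP; frame=None keeps the orientation; max_speed is the mean speed in mm/s. With guard (N) it stops when the force on the tool has changed by that much, and returns True; else False.
- goto_joints(angles): joint-space move.
- open_gripper() and clamp(): open the fingers fully, or close them until they stop; the grip force is fixed at half the most.
- wait(seconds).
- inverse_kinematics(position, orientation): joint angles nearest the present ones, or None.
- read_state(): the state.
- camera(name): name is "side" or "top" or "wrist"; returns a dict with "image" (480x640x3 uint8, blue, green, red), "range_z" (480x640 float32, mm along the optical axis (not along the pixel's ray), 0 where there is no reading), "fx", "fy", "cx", "cy" (pixels), "dist_coeffs" ([k1, k2, p1, p2, k3] as OpenCV has them; the pictures are not rectified), "cam_to_world" (4x4, takes a point from camera to world coordinates). Camera axes: x right, y up, looking along -z (the intrinsics and any distortion apply to the point x, -y, -z); pixel columns grow to the right and rows downward; lengths in mm; the calibration is good to about 2 mm. A picture is of the moment at which its call begins.
A pose or a line that the arm cannot do raises PlanningError and nothing moves.
- finish_job(): hands the job in; it is judged then, once.
The state is a dict: "time": time; "qpos": joint angles; "qvel": joint speeds; "joint_efforts": joint torques, N m; "eef_pos": TCP position; "tool_rot": TCP orientation; "ft_force": force on the tool from outside, world axes, zero at the start; "torque": the same for the moment, N m; "finger_gap": finger opening in mm; "gripper_force": force on a finger pad.
Only numpy, scipy, OpenCV 4.12 (cv2) and the standard library are available. Lean on these libraries where they do the work, as an engineer would, in place of code of your own. Each camera call takes 0.05 s, during which the arm holds its last target. There are 200 camera calls.

## Working session

There is one attempt and no reset: what is moved stays moved. The work goes in short steps, each a Python script; the robot and the scene stay as the last script left them, time stands still between calls to the robot, and variables do not carry over. Pictures are saved under pics/ and viewed, at most 10 in all, crops included, and the job is handed in when it is done.

```bash
mkdir -p pics; ls; python3 - <<'E'
from workcell import *
import cv2,numpy as np
for n in("top","side"):
    c=camera(n); cv2.imwrite(f"pics/{n}0.png",c["image"]); np.savez(f"{n}0.npz",**c)
    print(n,c["fx"],c["dist_coeffs"],np.round(c["cam_to_world"],3).tolist())
s=read_state(); print(s["time"],s["ft_force"],s["tool_rot"],grip_point_offset,s["finger_gap"])
E
```

```text
pics
top 561.1861579485147 [-0.01048165  0.          0.          0.          0.        ] [[-0.005, 0.987, -0.16, 410.979], [-1.0, -0.004, 0.006, 100.062], [0.005, 0.16, 0.987, 1240.982], [0.0, 0.0, 0.0, 1.0]]
side 452.0182034729516 [-0.10587276  0.          0.          0.          0.        ] [[0.858, 0.374, -0.351, 283.315], [-0.513, 0.636, -0.576, -393.503], [0.007, 0.675, 0.738, 686.997], [0.0, 0.0, 0.0, 1.0]]
0.1 [-0.29160964 -0.2123399   0.58876476] [[ 9.74849299e-01  2.22864920e-01 -2.69064694e-04]
 [ 2.22865073e-01 -9.74848886e-01  8.99454281e-04]
 [-6.18406107e-05 -9.36797498e-04 -9.99999559e-01]] -18.700000000000003 85.54843710900323
```

View pics/top0.png

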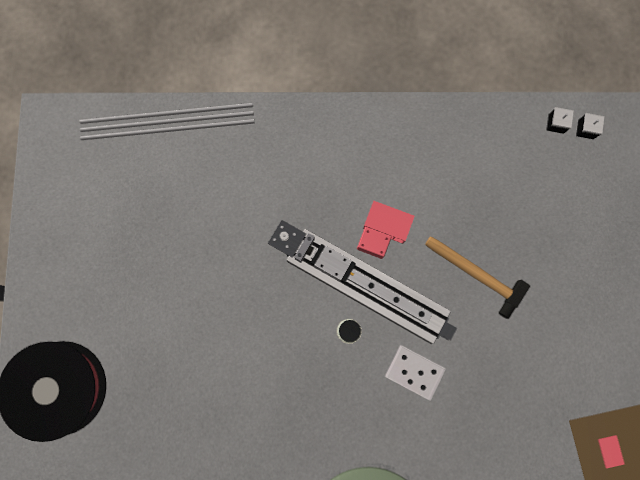

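View pics/side0.png

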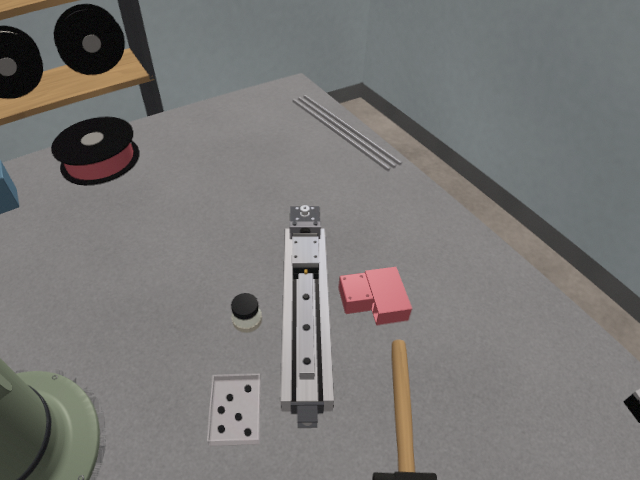

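The top view shows the caps at about (371,285), (396,299) and (421,314). In the side view they are at (306,296), (306,327) and (306,361). The carriage is towards the upper left in the top view, the jar and tray are on the robot side, and the duct and mallet are beyond.

```bash
cat > h.py <<'E'
import cv2,numpy as np
def ray(c,px):
    K=np.array([[c["fx"],0,c["cx"]],[0,c["fy"],c["cy"]],[0,0,1.]])
    u=cv2.undistortPoints(np.array([[px]],float),K,np.array(c["dist_coeffs"],float))[0,0]
    T=np.array(c["cam_to_world"]); d=T[:3,:3]@np.array([u[0],-u[1],-1.]); return T[:3,3],d/np.linalg.norm(d)
def onplane(c,px,z):
    o,d=ray(c,px); return o+d*(z-o[2])/d[2]
def meet(rays):
    A=sum(np.eye(3)-np.outer(d,d) for o,d in rays); b=sum((np.eye(3)-np.outer(d,d))@o for o,d in rays)
    p=np.linalg.solve(A,b); return p,max(np.linalg.norm(np.cross(p-o,d)) for o,d in rays)
def blob(c,px,r=9,thr=90):
    x,y=map(int,np.round(px)); g=cv2.cvtColor(c["image"],cv2.COLOR_BGR2GRAY)
    m=(g[y-r:y+r+1,x-r:x+r+1]<thr).astype(np.uint8)
    n,l,s,ce=cv2.connectedComponentsWithStats(m)
    i=1+int(np.argmin(np.linalg.norm(ce[1:]-r,axis=1)+100*(s[1:,4]<6))); return ce[i]+[x-r,y-r],int(s[i,4])
E
python3 - <<'E'
from h import *
t=np.load("top0.npz");s=np.load("side0.npz")
P=[]
for a,b in(((371,285),(306,296)),((396,299),(306,327)),((421,314),(306,361))):
    pa,na=blob(t,a,6);pb,nb=blob(s,b,7); p,e=meet([ray(t,pa),ray(s,pb)]); P.append(p); print(pa,na,pb,nb,p.round(1),round(e,1))
P=np.array(P); d=P[0]-P[2]; print(np.linalg.norm(d),np.degrees(np.arctan2(d[1],d[0])),d)
E
```

```text
[370.875      285.16666667] 24 [305.63333333 296.63333333] 30 [512.9  -9.8  66. ] 1.0
[396.  299.5] 26 [306.02941176 326.91176471] 34 [482.8 -61.7  66.9] 0.8
[421.04 313.6 ] 25 [306.5        360.85714286] 42 [ 453.2 -113.3   65.9] 0.9
119.46396097897035 59.99749367461065 [ 59.73646216 103.45613596   0.14488824]
```

```bash
cat >> h.py <<'E'
U=np.array([.5,.75**.5,0])
def R(sg=1,u=None):
    u=U if u is None else u; y=sg*u; z=np.array([0,0,-1.]); return np.c_[np.cross(y,z),y,z]
E
python3 - <<'E'
from h import *; from workcell import *
best=[]
for sg in(1,-1):
    q=inverse_kinematics([483,-62,220],R(sg)); print(sg,None if q is None else np.round(q,2))
    if q is not None: best.append((abs(q[6]),sg))
sg=min(best)[1]; print(sg)
movep([483,-62,220],R(sg)); clamp()
c=camera("wrist"); cv2.imwrite("pics/w1.png",c["image"]); np.savez("w1.npz",**c)
s=read_state(); print(s["time"],s["eef_pos"],s["ft_force"],s["finger_gap"],np.round(c["cam_to_world"],2).tolist(),c["fx"])
for p in([512.9,-9.8,66],[482.8,-61.7,66.5],[453.2,-113.3,66]):
    T=np.array(c["cam_to_world"]); v=T[:3,:3].T@(np.array(p)-T[:3,3]); print(c["cx"]+c["fx"]*v[0]/-v[2],c["cy"]-c["fy"]*v[1]/-v[2])
E
```

```text
1 [ 0.63  0.41 -0.81  1.94  0.37  0.94  0.7 ]
-1 [ 0.23  0.33 -0.28  1.96  0.12  0.87 -2.21]
1
3.225 [482.99481242 -61.99503106 220.01328705] [ 0.16558925  0.00680748 -0.00208802] 0.010048180455875477 [[0.5, -0.82, -0.28, 409.69], [0.87, 0.47, 0.16, -19.84], [-0.0, -0.32, 0.95, 361.75], [0.0, 0.0, 0.0, 1.0]] 364.0755361074401
390.3285931280925 216.92803032299815
319.19927195144743 216.99321141227148
248.69491083147835 217.05541664325276
```

View pics/w1.png

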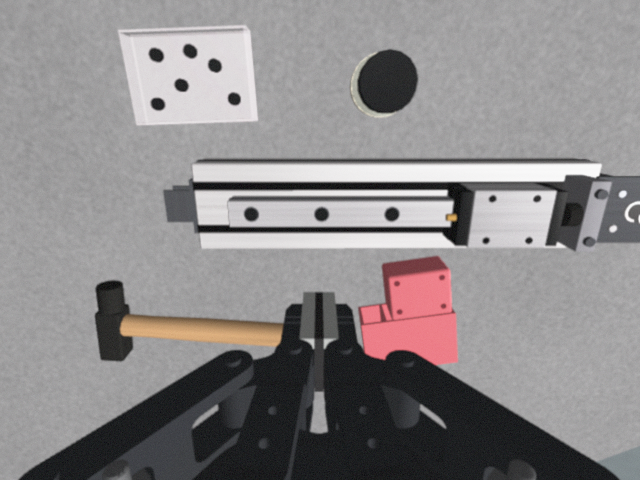

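The wrist view shows the caps at about (391,214), (321,214) and (251,214). The rail runs along image columns, and the closed fingers are aligned with it. Next I combine all the views.

```bash
python3 - <<'E'
from h import *; from workcell import *
t=np.load("top0.npz");s=np.load("side0.npz");w=np.load("w1.npz")
movel([498,-36,160]); w2=camera("wrist"); np.savez("w2.npz",**w2); cv2.imwrite("pics/w2.png",w2["image"])
P=[];W=[]
for a,b,c in(((371,285),(306,296),(391,214)),((396,299),(306,327),(321,214)),((421,314),(306,361),(251,214))):
    pc,nc=blob(w,c,14); 
    p0=onplane(w,pc,65.)
    T=w2["cam_to_world"]; v=T[:3,:3].T@(p0-T[:3,3]); g=(w2["cx"]+w2["fx"]*v[0]/-v[2],w2["cy"]-w2["fy"]*v[1]/-v[2])
    pd,nd=blob(w2,g,16)
    pa,_=blob(t,a,6);pb,_=blob(s,b,7)
    rs=[ray(t,pa),ray(s,pb),ray(w,pc),ray(w2,pd)]
    p,e=meet(rs);q,e2=meet(rs[2:]);P.append(p);W.append(q); print(pc,nc,pd,nd,p.round(1),round(e,1),"wrist",q.round(1),round(e2,2),onplane(w2,pd,65).round(1))
for X in(P,W):
    X=np.array(X); d=X[0]-X[2]; print(X.mean(0),np.linalg.norm(d),np.degrees(np.arctan2(d[1],d[0])))
print(read_state()["time"])
E
```

```text
[391.67647059 213.83823529] 136 [364.63285024 236.5942029 ] 207 [512.7  -8.4  63.5] 2.4 wrist [512.1  -7.5  62.7] 0.04 [511.2  -7.4  65. ]
[321.08029197 213.94890511] 137 [278.74761905 236.43809524] 210 [482.7 -60.2  63.4] 2.5 wrist [482.7 -59.8  60.4] 0.05 [481.6 -58.6  65. ]
[250.89051095 214.01459854] 137 [192.81042654 236.54976303] 211 [ 453.1 -112.1   62.2] 2.4 wrist [ 452.6 -111.7   61. ] 0.05 [ 452.1 -109.8   65. ]
[482.83553892 -60.22960827  63.0173164 ] 119.6508328402254 60.116938575645825
[482.47476315 -59.68279535  61.38568292] 120.020047455589 60.25486946848124
3.875
```

View pics/w2.png

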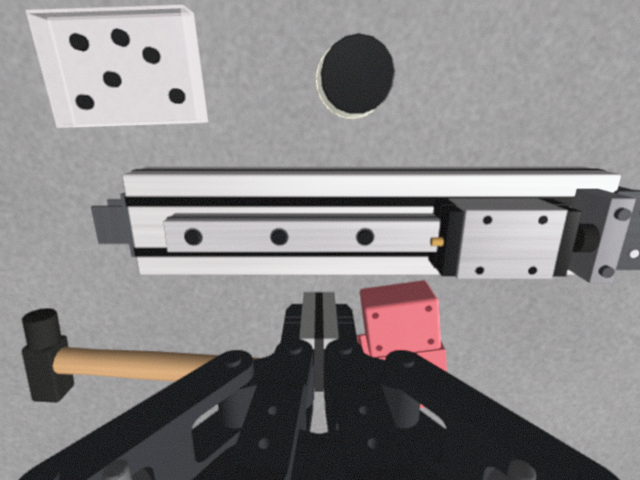

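The second wrist view shows the caps at (365,237), (279,237) and (193,237), with a small brass nipple on the carriage face at (436,242) that the fingers will stay clear of. The views agree to about 2 mm, so I press now.

```bash
cat >> h.py <<'E'
from math import radians,cos,sin
U=np.array([cos(radians(60.1)),sin(radians(60.1)),0]); C=np.array([482.6,-60.1,0])
def at(y,z): return C+U*y+[0,0,z]
E
python3 - <<'E'
from h import *; from workcell import *
movel(at(60,85),R(1))
for y in(60,0,-60):
    movel(at(y,85)); movel(at(y,70),max_speed=40); wait(.1); f0=read_state()["ft_force"]
    g=movel(at(y,60.5),max_speed=4,guard=12); s=read_state()
    print(y,g,s["time"],(s["eef_pos"]-at(y,0)).round(2),(s["ft_force"]-f0).round(1))
    wait(.1); s=read_state(); print((s["eef_pos"]-at(y,0)).round(2),(s["ft_force"]-f0).round(1))
    movel(at(y,75),max_speed=40)
print(read_state()["time"])
E
```

```text
60 True 7.2167 [2.000e-02 1.000e-02 6.209e+01] [-0.8 -1.1 10.2]
[3.00e-02 2.00e-02 6.21e+01] [-0.7 -1.7  9.2]
0 True 10.75 [4.000e-02 1.000e-02 6.208e+01] [-2.2 -0.9  8.7]
[ 2.000e-02 -0.000e+00  6.208e+01] [-1.  -0.4  8.8]
-60 True 14.2833 [3.000e-02 2.000e-02 6.206e+01] [-2.4  0.8 10. ]
[-1.000e-02 -0.000e+00  6.204e+01] [-1.8  0.7 10. ]
14.8583
```

```bash
python3 - <<'E'
from h import *; from workcell import *
movel(at(30,125),max_speed=150)
def pts(c,y):
    T=np.array(c["cam_to_world"]);p=at(y,64);v=T[:3,:3].T@(p-T[:3,3]);g=(c["cx"]+c["fx"]*v[0]/-v[2],c["cy"]-c["fy"]*v[1]/-v[2])
    b,n=blob(c,g,20)
    def h(q):
        x,yy=map(int,np.round(q)); z=np.median(c["range_z"][yy-2:yy+3,x-2:x+3]); o,d=ray(c,q); k=z/-(T[:3,:3].T@d)[2]; return (o+d*k)[2]
    side=[h(b+[s,0]) for s in(-20,20)]
    return b.round(1),n,round(h(b)-np.mean(side),2),onplane(c,b,62).round(1)
for c in(np.load("w2.npz"),camera("wrist")):
    for y in(60,0,-60): print(*pts(c,y))
np.savez("w3.npz",**c); cv2.imwrite("pics/w3.png",cv2.resize(c["image"][150:350],None,fx=1.25,fy=1.25))
print(read_state()["time"])
E
```

```text
[364.6 236.6] 207 3.31 [512.3  -7.6  62. ]
[278.7 236.4] 210 2.83 [482.3 -59.4  62. ]
[192.8 236.5] 211 2.76 [ 452.4 -111.2   62. ]
[371.8 258.2] 166 0.37 [512.4  -7.   62. ]
[273.2 257.6] 174 0.23 [482.3 -58.6  62. ]
[173.9 257.9] 194 0.58 [ 452.5 -110.7   62. ]
15.7417
```

View pics/w3.png

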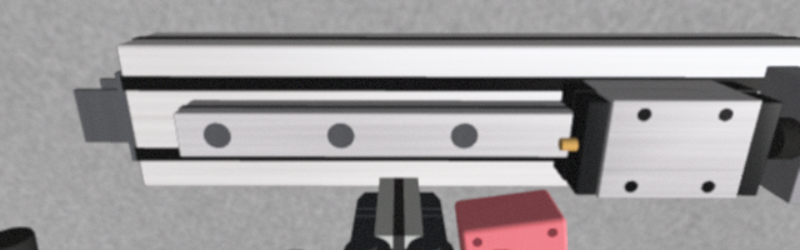

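Range data puts all three caps within about 0.5 mm of the rail, compared with about 3 mm before, and in the crop they look grey and flat. Next is the stroke, with light force control.

```bash
python3 - <<'E'
from h import *; from workcell import *
movel(at(62,85)); movel(at(62,68),max_speed=40); wait(.2); f0=read_state()["ft_force"][2]
print(movel(at(62,60.5),max_speed=4,guard=7))
s=read_state(); z=s["eef_pos"][2]; print(round(z,2),s["ft_force"][2]-f0)
log=[]
for y in np.arange(62,-65.1,-4):
    movel(at(y,z),max_speed=25)
    s=read_state(); f=s["ft_force"][2]-f0
    log.append((int(y),round(z,2),round(float(s["eef_pos"][2]),2),round(float(f),1)))
    if f>25: print("high"); break
    z+=np.clip(.02*(f-7),-.1,.1)
print(log); s=read_state(); print(s["time"],(s["eef_pos"]-at(y,0)).round(2))
E
```

```text
True
62.09 7.207966337819484
[(62, np.float64(62.09), 62.11, 1.8), (58, np.float64(61.99), 62.11, 4.9), (54, np.float64(61.95), 62.11, 5.0), (50, np.float64(61.91), 62.1, 5.9), (46, np.float64(61.89), 62.09, 6.7), (42, np.float64(61.89), 62.08, 6.5), (38, np.float64(61.88), 62.09, 7.4), (34, np.float64(61.88), 62.07, 7.6), (30, np.float64(61.9), 62.09, 8.0), (26, np.float64(61.92), 62.1, 7.1), (22, np.float64(61.92), 62.08, 7.1), (18, np.float64(61.92), 62.07, 8.1), (14, np.float64(61.94), 62.08, 7.3), (10, np.float64(61.95), 62.07, 7.0), (6, np.float64(61.95), 62.08, 6.7), (2, np.float64(61.94), 62.08, 7.0), (-2, np.float64(61.94), 62.09, 6.9), (-6, np.float64(61.94), 62.08, 6.8), (-10, np.float64(61.94), 62.09, 7.7), (-14, np.float64(61.95), 62.08, 7.1), (-18, np.float64(61.95), 62.07, 7.6), (-22, np.float64(61.97), 62.08, 6.5), (-26, np.float64(61.96), 62.07, 7.4), (-30, np.float64(61.96), 62.07, 7.0), (-34, np.float64(61.96), 62.08, 8.4), (-38, np.float64(61.99), 62.08, 7.3), (-42, np.float64(62.0), 62.06, 7.1), (-46, np.float64(62.0), 62.07, 7.7), (-50, np.float64(62.01), 62.09, 7.8), (-54, np.float64(62.03), 62.08, 6.0), (-58, np.float64(62.01), 62.08, 6.8), (-62, np.float64(62.0), 62.08, 7.4)]
28.1667 [-0.35 -0.68 62.08]
```

```bash
python3 - <<'E'
from h import *; from workcell import *
movel(at(-62,90),max_speed=60); movel(at(30,125)); c=camera("wrist")
T=np.array(c["cam_to_world"])
for y in(60,0,-60):
    v=T[:3,:3].T@(at(y,64)-T[:3,3]); b,n=blob(c,(c["cx"]+c["fx"]*v[0]/-v[2],c["cy"]-c["fy"]*v[1]/-v[2]),20); print(b,n,onplane(c,b,62).round(1))
d=cv2.absdiff(c["image"],np.load("w3.npz")["image"]).max(2); print("changed px",int((d>60).sum()))
movel(at(30,200)); wait(.5); finish_job(); print(read_state()["time"])
E
```

```text
[371.78362573 258.48538012] 171 [512.5  -7.1  62. ]
[273.39634146 258.15243902] 164 [482.6 -58.7  62. ]
[174.24855491 257.88439306] 173 [ 452.5 -110.6   62. ]
changed px 0
the job is handed in; nothing more can be done
the job is handed in; nothing more can be done
```

The job is handed in with no verdict shown: all three caps were pressed to within about 0.5 mm of the rail top (by range data). The stroke from cap1 to cap3 stayed in touch at about 2–8 N, nothing in the wrist view moved during it, and the fingers finished clear.

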